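# Slide a phone under the bar of a screen-press jig

### The job

Push the phone flat along the bench into the screen-press jig: in at the flared mouth, under the low crossbar, and on until its leading end rests against the end stop, lying straight between the guide rails. Only push it gently with the fingers, never lift or tip it, and leave the battery, the two transformers and the flux tin where they stand. Finish with the hand clear of everything.

Things in the scene. Friction and masses are not known exactly. Their poses are not given: they have to be found in the camera images.
- phone: Smartphone, a plain black slab lying face up, 75 mm wide (its x), 160 mm long (its y), 9 mm thick, about 0.19 kg (up to a third more or less). Origin: centre of its underside; z up. It slides on the bench (two level tops, a 10 mm gap between them under its way). It starts in front of the jig's mouth, somewhat to one side and turned.
- jig: Aluminium screen-press jig, fixed to the bench, no floor plate. Origin on the bench below the middle of its crossbar; the phone's origin comes here when home. z up; y runs along the lane toward the mouth, roughly to the robot's left, so the phone travels toward -y. Guide rails 12 mm high, inner faces at x = +-42 mm (lane 84 mm wide), from y = -92 to +20 mm.
- jig_mouth (a point): Middle of the lane's flared mouth, on the bench, at jig y = +72 mm: from y = +20 mm the rails flare outward, to about x = +-64 mm here. With the phone home, its trailing end stands out to jig y = +80 mm, clear of the mouth.
- jig_bar (a point): Middle of the crossbar's underside, 13 mm above the bench. The bar spans the lane from jig y = -18 to +18 mm, top at 27 mm; its feet (x = +-42 to +-68 mm, y = +-22 mm) are 33 mm high with their screws; a wound-up clamp screw with a black knob 26 mm across on top of the bar reaches 45 mm.
- jig_stop (a point): Middle of the end stop's inner face, at the bench, at jig y = -80 mm. The stop is a rigid bar 16 mm high across the lane.
- nine_volt: Block battery standing upright, 18x26x49 mm, loose, beside the jig on the robot's side. Origin: centre of its underside. Leave alone.
- choke_transformer: Larger of the two transformers (dark core, yellow coil), 30x34x32 mm, loose, beside the jig on the far side. Origin: centre of its underside. Leave alone.
- coupling_transformer: Smaller of the two transformers, 23x27x26 mm, loose, behind the jig's end stop. Origin: centre of its underside. Leave alone.
- flux_tin: Round white tin with red lid, 59 mm across, 18 mm high, loose, at the far left. Origin: centre of its underside. Leave alone.
Things that resemble listed ones, but are neither listed nor needed, are in the scene too. There is more than one size of the phone; the one meant has the size given above.

How it is judged:
By the outcome, as a careful person would: the job done as asked, in the order asked, and still so for the second after the job is handed in, with the robot touching nothing.
It also fails if it takes over 72 s, if anything falls off the work surface, if the arm or the gripper's body presses on something with over 40 N, if the wrist force passes 120 N, or if a joint passes its speed limit or range.

### The arm

A 6-joint arm with a two-finger parallel gripper is mounted at the origin on a cart in front of the work surface, level with it; the furniture and walls round the work are solid. World frame = base frame: x ahead of the robot, y to its left, z up, the work surface at z = 0. Lengths are in m, angles in rad, forces in N, time in s.
With the tool pointing down it reaches from about 0.35 to 0.775 m from the base axis. Payload 5.5 kg.
Tool frame: the origin (TCP) lies on the centre line of the jaws, within the pads' length; the fingertips stand 8 mm ahead of it and the grasp point (between the pads) lies 11 mm behind it; z points along the fingers, y is the line along which they close (so a half turn about z gives the same grasp; the last joint's range is limited). The gripper opens to 85 mm and grips with 20 to 120 N. Pads are 22 mm wide; open, the fingers measure 114 mm over their backs; the gripper's body (76 mm by 85 mm) begins 54 mm behind the grasp point. The pads swing forward as they close: fully open they stand 13 mm farther back than shut.
Start: joints at [1.177, 0.313, 0.046, 1.304, 0, 1.431], TCP at [0.144, 0.557, 0.239] pointing down, gripper open.
Joint ranges: [-2.76, 2.76], [-0.86, 1.69], [-1.03, 1.26], [-2.2, 2.34], [-1.47, 1.5], [-3.14, 3.14]. Speed limits (rad/s): [2.57, 2.57, 3.14, 3.14, 3.14, 3.14].

### API

Orientations are given as a rotation vector (axis times angle).
In Python, from station import manip gives the robot as it stands. The module is installed in compiled form; this text tells all that it offers. Calls block until the motion is done:
- manip.move_to(position, orientation): joint-space move of the TCP to a pose.
- manip.move_linear(position, feed=0.15, attitude=None, max_force=None): straight line of the TCP; attitude=None keeps the orientation; feed is the mean speed in m/s. With max_force (N) it stops when the force on the tool has changed by that much, and returns True; else False.
- manip.goto_joints(angles): joint-space move.
- manip.command_gripper(opening): opening from 0.0 (shut) to 1.0 (fully open); the grip force is fixed at half the most; returns when the fingers have stopped.
- manip.wait(seconds).
- manip.solve_ik(position, orientation): joint angles nearest the present ones, or None.
- manip.snapshot(name): name is "scene" or "top" or "wrist"; returns a dict with "image" (400x640x3 uint8, blue, green, red), "intrinsics" (3x3 intrinsics, pixels), "dist" ([k1, k2, p1, p2, k3] as OpenCV has them; the pictures are not rectified), "origin" and "orientation" of the camera in the world; the wrist camera has in their place "tool_from_camera" (4x4, takes a point from camera to tool coordinates, whose origin is the TCP and whose axes are the flange's). Camera axes: x right, y up, looking along -z (the intrinsics and any distortion apply to the point x, -y, -z); pixel columns grow to the right and rows downward; lengths in m; the calibration is good to about 2 mm. A picture is of the moment at which its call begins: read the wrist's pose just before it. There is no depth.
A pose or a line that the arm cannot do raises manip.PlanningError and nothing moves.
- manip.sign_off(): hands the job in; it is judged then, once.
Trained networks look in the newest picture that a camera, given by its name, has taken for a name from the list of things; names that differ only in an ending like _2 or _b are one class to them, and where a whole thing is asked for, a point or a joint stands for the part that bears it (a point fixed in the world has none). Each returns a list of dicts, best first, with "conf" (0 to 1); they miss things now and then, are a little off and sometimes report something else, mostly with a low value. They report only what shows in the picture. A call takes as long as a camera call. They do not tell look-alikes from the thing itself.
- manip.recognise(name, camera): "position" ([x, y, z] in m, in world coordinates, good to about 4 mm: the middle of the surface that is visible of it).
- manip.cut_out(name, camera): "pixels" (400x640 bool, what is visible of it).
- manip.tip_of(name, camera): "position" ([x, y, z] in m, in world coordinates, good to about 4 mm: a listed point, or the origin of a listed thing).
Readings, each from a call of its own:
- manip.current_t(): time.
- manip.current_joint_pos(): joint angles.
- manip.current_dq(): joint speeds.
- manip.current_tau(): joint torques, N m.
- manip.current_eef_pos(): TCP position.
- manip.current_tool_rot(): TCP orientation.
- manip.current_wrist_force(): force on the tool from outside, world axes, zero at the start.
- manip.current_moment(): the same for the moment, N m.
- manip.current_width(): opening from 0.0 (shut) to 1.0 (fully open).
- manip.current_finger_force(): force on a finger pad.
Only numpy, scipy, OpenCV 4.12 (cv2) and the standard library are available. Lean on these libraries where they do the work, as an engineer would, in place of code of your own. Each camera call takes 0.05 s, during which the arm holds its last target. There are 200 camera calls.

## Working session

There is one attempt and no reset: what is moved stays moved. The work goes in short steps, each a Python script; the robot and the scene stay as the last script left them, time stands still between calls to the robot, and variables do not carry over. Pictures are saved under pics/ and viewed, at most 10 in all, crops included, and the job is handed in when it is done.

```bash
mkdir -p pics
cat > h.py <<'E'
import numpy as np, cv2
from scipy.spatial.transform import Rotation as R
from station import manip as m
def cam(s):
    if "tool_from_camera" in s:
        T=np.eye(4);T[:3,:3]=R.from_rotvec(s["_r"]).as_matrix();T[:3,3]=s["_p"];T=T@np.array(s["tool_from_camera"]);return T[:3,3],T[:3,:3]
    o=np.array(s["orientation"]);Rm=o if o.shape==(3,3) else (R.from_rotvec(o).as_matrix() if o.size==3 else R.from_quat(o).as_matrix())
    return np.array(s["origin"]),Rm
def snap(n):
    p,r=m.current_eef_pos(),m.current_tool_rot()
    s=m.snapshot(n)
    s["_p"],s["_r"]=p,r
    return s
def px2w(s,uv,z=0.):
    o,Rm=cam(s)
    u=cv2.undistortPoints(np.array(uv,float).reshape(-1,1,2),np.array(s["intrinsics"]),np.array(s["dist"])).reshape(-1,2)
    d=np.c_[u[:,0],-u[:,1],-np.ones(len(u))]@Rm.T
    return o+d*((z-o[2])/d[:,2])[:,None]
def w2px(s,P):
    o,Rm=cam(s);c=(np.atleast_2d(P)-o)@Rm
    return cv2.projectPoints(c*[1,-1,-1],np.zeros(3),np.zeros(3),np.array(s["intrinsics"]),np.array(s["dist"]))[0].reshape(-1,2)
E
python3 - <<'E'
from h import *
np.set_printoptions(precision=4,suppress=True)
for n in("top","scene"):
    s=snap(n);cv2.imwrite(f"pics/{n}0.png",s["image"]);print(n,cam(s))
    for k in["phone","jig","jig_mouth","jig_bar","jig_stop","nine_volt","choke_transformer","coupling_transformer","flux_tin"]:
        f=m.tip_of(k,n)
        print(k,[(np.round(d["position"],3),round(d["conf"],2),w2px(s,d["position"])[0].round()) for d in f[:3]])
    for d in m.cut_out("phone",n)[:3]:
        c=max(cv2.findContours(d["pixels"].astype(np.uint8),0,2)[0],key=cv2.contourArea)
        w=px2w(s,c.reshape(-1,2),0.009)[:,:2]
        print("mask",round(d["conf"],2),cv2.minAreaRect((w*1000).astype(np.float32)))
print(m.current_tool_rot(),m.current_t())
E
```

```text
top (array([0.4136, 0.0075, 1.2183]), array([[ 0.0232,  0.9921, -0.1233],
       [-0.9997,  0.0239,  0.0046],
       [ 0.0075,  0.1231,  0.9924]]))
phone [(array([ 0.736,  0.095, -0.001]), 0.93, array([292., 133.])), (array([ 0.394,  0.068, -0.004]), 0.92, array([298., 259.])), (array([ 0.533,  0.068, -0.001]), 0.7, array([299., 206.]))]
jig [(array([ 0.544, -0.143,  0.   ]), 0.57, array([378., 204.]))]
jig_mouth []
jig_bar [(array([ 0.549, -0.147,  0.016]), 0.78, array([380., 202.]))]
jig_stop [(array([ 0.557, -0.224, -0.002]), 0.65, array([408., 200.]))]
nine_volt [(array([ 0.583, -0.279, -0.002]), 0.72, array([428., 191.])), (array([ 0.538,  0.068, -0.003]), 0.69, array([299., 205.])), (array([ 0.424, -0.156, -0.002]), 0.46, array([382., 249.]))]
choke_transformer [(array([ 0.667, -0.126, -0.002]), 0.73, array([372., 159.]))]
coupling_transformer [(array([ 0.585, -0.278, -0.001]), 0.58, array([427., 190.])), (array([ 0.553, -0.223, -0.002]), 0.52, array([407., 202.]))]
flux_tin [(array([0.739, 0.294, 0.   ]), 0.61, array([220., 130.]))]
mask 0.89 ((396.52215576171875, 68.574134826
[... 878 characters left out ...]
.002]), 0.61, array([360., 278.]))]
nine_volt [(array([ 0.425, -0.159, -0.004]), 0.71, array([306., 278.])), (array([ 0.534,  0.068, -0.003]), 0.24, array([308., 204.]))]
choke_transformer [(array([ 0.664, -0.124,  0.001]), 0.5, array([379., 235.]))]
coupling_transformer [(array([ 0.591, -0.277, -0.001]), 0.56, array([383., 290.]))]
flux_tin []
mask 0.67 ((733.6690673828125, 92.92880249023438), (228.5352325439453, 103.80286407470703), 50.509151458740234)
mask 0.64 ((394.4765625, 66.55302429199219), (119.07437896728516, 55.869869232177734), 53.51742172241211)
mask 0.6 ((533.2669067382812, 64.22477722167969), (77.98855590820312, 166.8141326904297), 2.744499683380127)
[0.3976 3.1163 0.0002] 1.1
```

```bash
python3 -c "
import cv2
a=cv2.imread('pics/top0.png')[90:310,180:470];cv2.imwrite('pics/top0c.png',cv2.resize(a,None,fx=2.7,fy=2.7,interpolation=2))"
```

```text
(no output)
```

View pics/top0c.png

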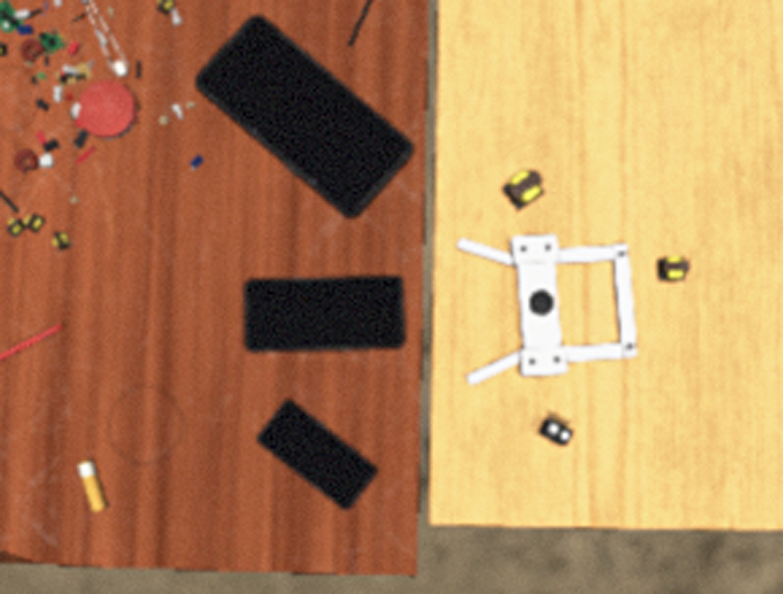

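The candidates are three black slabs at (292,133), (299,206) and (298,259). They measure 222x102, 162x75 and 117x54 mm, so the middle one is the right phone. The jig is at about (380,202), turned a few degrees. Next is a close look with the wrist camera.

```bash
cat >> h.py <<'E'
def ori(th,flip=False):
    # tool down, tool y along world angle th (rad)
    if flip: th+=np.pi
    y=np.array([np.cos(th),np.sin(th),0]);z=np.array([0,0,-1.]);x=np.cross(y,z)
    return R.from_matrix(np.c_[x,y,z]).as_rotvec()
E
python3 - <<'E'
from h import *
np.set_printoptions(precision=3,suppress=True)
s=snap("wrist");print(s["tool_from_camera"],s["intrinsics"])
for f in(0,1):
  for p in([.53,.165,.01],[.53,-.05,.01],[.53,-.03,.33],[.53,.03,.33]):print(f,p,m.solve_ik(p,ori(.09,f)))
E
```

```text
[[ 0.     0.95   0.312  0.08 ]
 [ 1.    -0.    -0.    -0.   ]
 [-0.     0.312 -0.95  -0.134]
 [ 0.     0.     0.     1.   ]] [[347.813   0.    317.686]
 [  0.    347.813 203.588]
 [  0.      0.      1.   ]]
0 [0.53, 0.165, 0.01] [ 0.157  0.451 -0.356  0.764  0.     1.638]
0 [0.53, -0.05, 0.01] [-0.245  0.415 -0.416  0.74   0.     1.236]
0 [0.53, -0.03, 0.33] [-0.208  0.218  0.14   1.492  0.     1.273]
0 [0.53, 0.03, 0.33] [-0.095  0.218  0.14   1.492  0.     1.386]
1 [0.53, 0.165, 0.01] [ 0.157  0.451 -0.356  0.764 -0.    -1.504]
1 [0.53, -0.05, 0.01] [-0.245  0.415 -0.416  0.74  -0.    -1.906]
1 [0.53, -0.03, 0.33] [-0.208  0.218  0.14   1.492 -0.    -1.869]
1 [0.53, 0.03, 0.33] [-0.095  0.218  0.14   1.492 -0.    -1.756]
```

Run:
```python
from h import *
np.set_printoptions(precision=4,suppress=True)
m.move_to([.53,0.01,.33],ori(.07))
s=snap("wrist");cv2.imwrite("pics/w1.png",s["image"])
import pickle;pickle.dump(s,open("w1.pkl","wb"))
for k in["phone","jig","jig_mouth","jig_bar","jig_stop"]:
    print(k,[(np.round(d["position"],3),round(d["conf"],2),w2px(s,d["position"])[0].round()) for d in m.tip_of(k,"wrist")[:3]])
for d in m.cut_out("phone","wrist")[:3]:
    c=max(cv2.findContours(d["pixels"].astype(np.uint8),0,2)[0],key=cv2.contourArea)
    w=px2w(s,c.reshape(-1,2),0.009)[:,:2]
    print("mask",round(d["conf"],2),cv2.minAreaRect((w*1000).astype(np.float32)))
print(m.current_t())
```

```text
phone [(array([ 0.396,  0.072, -0.002]), 0.86, array([217.,  97.])), (array([0.538, 0.068, 0.002]), 0.69, array([327., 108.])), (array([0.738, 0.096, 0.003]), 0.6, array([487.,  97.]))]
jig [(array([ 0.545, -0.143,  0.001]), 0.87, array([321., 256.]))]
jig_mouth []
jig_bar [(array([ 0.55 , -0.144,  0.016]), 0.73, array([324., 262.]))]
jig_stop [(array([ 0.552, -0.224,  0.001]), 0.85, array([321., 304.]))]
mask 0.83 ((397.35162353515625, 70.41162109375), (115.5237808227539, 53.99616241455078), 53.72060775756836)
mask 0.61 ((533.0247802734375, 67.32083129882812), (74.95755767822266, 158.12384033203125), 2.8394501209259033)
3.9
```

View pics/w1.png

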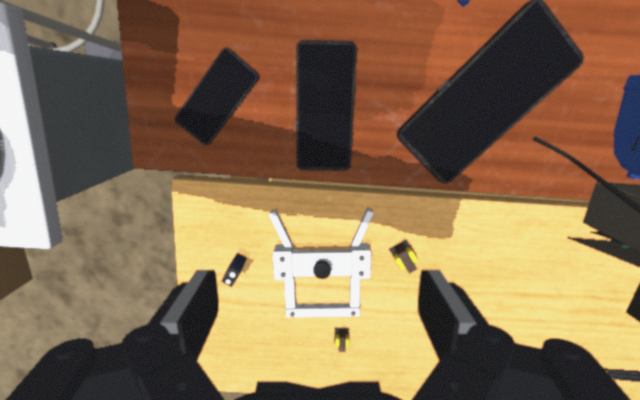

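The image shows the target phone at (327,106), the jig bar at (322,262), the stop at (322,311) and the mouth tips at (275,213) and (369,212). Next I fit the jig pose to its white silhouette.

```bash
cat > fit.py <<'E'
from h import *
from scipy.optimize import minimize
w=.010
def boxes():
    B=[]
    for sx in(1,-1):
        B.append((np.array([[42,-92],[52,-92],[52,20],[42,20]])*[sx,1],12))
        B.append((np.array([[42,20],[52,18],[74,70],[64,72]])*[sx,1],12))
        B.append((np.array([[42,-22],[68,-22],[68,22],[42,22]])*[sx,1],27))
    B.append((np.array([[-68,-18],[68,-18],[68,18],[-68,18]]),27))
    B.append((np.array([[-52,-92],[52,-92],[52,-80],[-52,-80]]),16))
    return B
def render(s,q,sc=4):
    im=np.zeros((400*sc,640*sc),np.uint8);c,si=np.cos(q[2]),np.sin(q[2])
    for P,h in boxes():
        p=P/1000@np.array([[c,si],[-si,c]])+q[:2]
        lo=13 if h==27 and abs(P).max()==68 and P[:,0].min()<0<P[:,0].max() else 0
        pts=np.vstack([np.c_[p,np.full(4,z/1000)] for z in(lo,h)])
        hull=cv2.convexHull((w2px(s,pts)*sc+sc/2).astype(np.float32)).astype(np.int32)
        cv2.fillPoly(im,[hull],255)
    return cv2.resize(im,(640,400),interpolation=cv2.INTER_AREA)/255.
def fitjig(s,q0):
    hsv=cv2.cvtColor(s["image"],cv2.COLOR_BGR2HSV);M=((hsv[...,1]<60)&(hsv[...,2]>110)).astype(float)
    u=w2px(s,[q0[0],q0[1],0])[0];box=np.zeros((400,640));a=w2px(s,[q0[0],q0[1]+.1,0])[0];r=int(np.hypot(*(a-u))*1.15)
    cv2.circle(box,tuple(int(v) for v in u),r,1,-1)
    f=lambda q:(abs(render(s,q)-M)*box).sum()/(M*box).sum()
    g=min(((f(np.array(q0)+[dx,dy,da]),dx,dy,da) for dx in(-.006,0,.006) for dy in(-.006,0,.006) for da in(-.04,0,.04)))
    q=np.array(q0)+g[1:]
    r=minimize(f,q,method="Nelder-Mead",options=dict(initial_simplex=q+np.array([[0,0,0],[.003,0,0],[0,.003,0],[0,0,.03]]),maxiter=80))
    return r.x,r.fun
E
python3 - <<'E'
from fit import *
import pickle
s=pickle.load(open("w1.pkl","rb"));t=snap("top");t2=snap("scene")
for a in(s,t,t2):print(fitjig(a,[.546,-.144,.08]))
E
```

```text
(array([ 0.54628843, -0.14384865,  0.08801895]), np.float64(0.1512175178661957))
(array([ 0.54659363, -0.14445   ,  0.08408337]), np.float64(0.5326993072678173))
(array([ 0.54656252, -0.14095053,  0.08841151]), np.float64(0.17612265959015186))
```

```bash
cat > push.py <<'E'
from h import *
J=np.array([.5464,-.1440,.0875]); 
def jw(x,y):
    c,s=np.cos(J[2]),np.sin(J[2]);return J[:2]+[c*x-s*y,s*x+c*y]
def wj(p):
    c,s=np.cos(J[2]),np.sin(J[2]);d=np.array(p[:2])-J[:2];return np.array([c*d[0]+s*d[1],-s*d[0]+c*d[1]])
def hand(x,y,psi,z,back=.091):
    # TCP for phone centre (x,y,psi) in jig frame
    C=jw(x,y);a=J[2]+psi
    return [C[0]-np.sin(a)*back,C[1]+np.cos(a)*back,z],ori(a)
E
python3 - <<'E'
from push import *
ph=np.array([.533,.0673]);x,y=wj(ph);psi=.0497-J[2];print(x,y,psi)
m.command_gripper(.45)
p,o=hand(x,y,psi,.06,.091+.022);m.move_to(p,o)
p[2]=.03;m.move_linear(p,.1)
p[2]=-.003;print(m.move_linear(p,.02,max_force=3),m.current_eef_pos(),m.current_wrist_force(),m.current_width())
z=m.current_eef_pos()[2];p[2]=z+.003;m.move_linear(p,.03);print(m.current_eef_pos(),m.current_t())
s=snap("wrist");cv2.imwrite("pics/w2.png",s["image"])
E
```

```text
0.005116430769337269 0.2116626375536849 -0.03779999999999999
True [0.527274  0.1801528 0.0067453] [-0.80580397 -0.05432623  5.06758262] 0.45220054388479725
[0.52755033 0.18019711 0.00980353] 7.5667
```

View pics/w2.png

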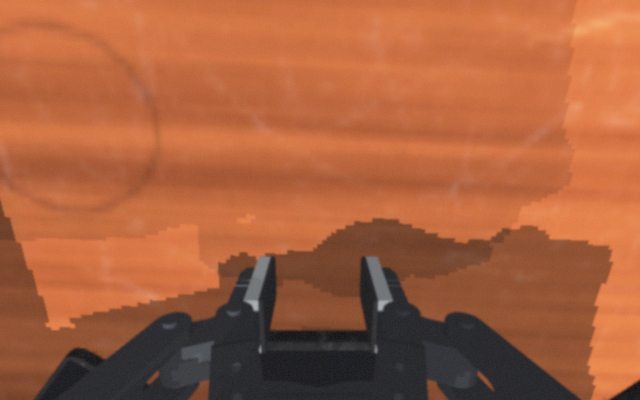

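The fingers are 3 mm above the bench, with the tips at (262,270) and (375,270). Pushing along the curved approach now.

```bash
cat > meas.py <<'E'
from push import *
def phone(n="top"):
    s=snap(n);out=[]
    for d in m.cut_out("phone",n):
        c=max(cv2.findContours(d["pixels"].astype(np.uint8),0,2)[0],key=cv2.contourArea)
        r=cv2.minAreaRect((px2w(s,c.reshape(-1,2),0.009)[:,:2]*1000).astype(np.float32))
        out.append((np.round(wj(np.array(r[0])/1000),4),np.round(r[1],0),round(r[2]-np.degrees(J[2]),1),round(d["conf"],2)))
    return s,out
E
python3 - <<'E'
from meas import *
from scipy.interpolate import CubicHermiteSpline as H
x0,y0,ps=.0051,.2117,-.0378
h=H([.100,y0],[0,x0],[0,-ps])
p,o=hand(x0,y0,ps,.0095);m.move_linear(p,.03)
for y in np.linspace(y0,.115,8)[1:]:
    p,o=hand(float(h(y)),y,-float(h(y,1)),.0095);m.move_linear(p,.04,attitude=o)
    print(round(y,3),m.current_wrist_force().round(2) if hasattr(m.current_wrist_force(),'round') else m.current_wrist_force())
for n in("top","scene"):
    s,o=phone(n);print(n,*o,sep="\n");cv2.imwrite(f"pics/{n}3.png",s["image"])
print(m.current_t())
a=cv2.imread("pics/top3.png")[130:270,260:460];cv2.imwrite("pics/c3.png",cv2.resize(a,None,fx=3.5,fy=3.5,interpolation=2))
E
```

```text
0.198 [ 0.2   1.54 -0.12]
0.184 [-0.34  0.73 -0.03]
0.17 [0.8  0.12 0.31]
0.156 [-1.03  0.41  0.56]
0.143 [0.27 0.04 0.47]
0.129 [-0.7  -0.74  0.34]
0.115 [-0.49  1.7  -0.34]
top
(array([-0.0002,  0.0995]), array([ 74., 133.]), np.float64(-1.2), 0.88)
scene
(array([0.0011, 0.112 ]), array([ 76., 165.]), np.float64(-1.1), 0.75)
(array([-0.1325,  0.2231]), array([121.,  57.]), np.float64(48.5), 0.7)
(array([0.2078, 0.2188]), array([230., 104.]), np.float64(46.0), 0.6)
12.2
```

View pics/c3.png

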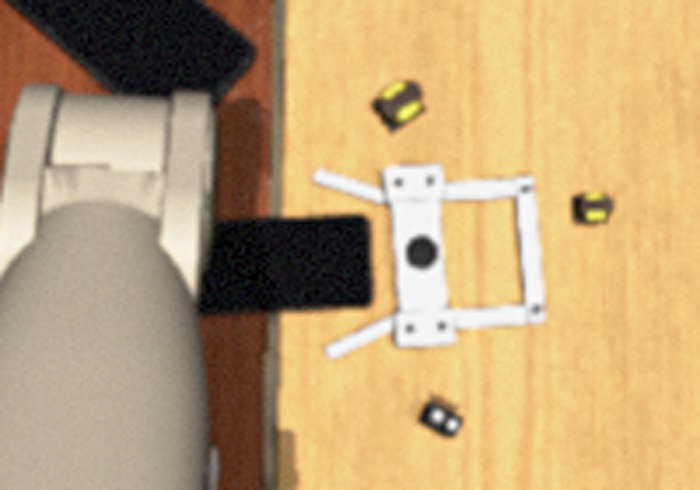

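The phone's leading end, at crop pixel (370,260), is centred in the mouth. It sits about 1° off the lane, as planned. I continue straight with a force guard.

Run:
```python
from meas import *
from scipy.interpolate import CubicHermiteSpline as H
x0,y0,ps=.0051,.2117,-.0378
h=H([.100,y0],[0,x0],[0,-ps])
def go(y,feed,F):
    if y>.1:p,o=hand(float(h(y)),y,-float(h(y,1)),.0095)
    else:p,o=hand(0,y,0,.0095)
    r=m.move_linear(p,feed,attitude=o,max_force=F)
    print(round(y,3),r,wj(m.current_eef_pos()).round(4),np.round(m.current_wrist_force(),2),flush=True);return r
for y in(.107,.1,.08,.06,.035,.015):
    if go(y,.03,7):break
else: go(-.012,.012,5)
for n in("top","scene","wrist"):
    s,o=phone(n);print(n,*o,sep="\n");cv2.imwrite(f"pics/{n}4.png",s["image"])
print(m.current_t())
a=cv2.imread("pics/top4.png")[130:270,260:460];b=cv2.imread("pics/scene4.png")[180:320,250:450]
cv2.imwrite("pics/c4.png",cv2.resize(np.hstack([a,b]),(800,280),interpolation=2))
```

```text
0.107 False [0.0011 0.1977] [-0.72  0.36 -0.17]
0.1 False [-0.      0.1907] [-0.55 -0.18  0.03]
0.08 False [-1.000e-04  1.708e-01] [-0.29  0.43  1.23]
0.06 False [-0.      0.1508] [ 0.06 -0.02 -0.2 ]
0.035 False [0.     0.1259] [0.55 0.13 0.28]
0.015 False [0.     0.1058] [ 0.09 -0.96 -0.16]
-0.012 True [-0.0005  0.0924] [-0.38 -0.21 -0.36]
top
(array([0.2074, 0.2211]), array([225., 105.]), np.float64(45.3), 0.82)
(array([ 0.0003, -0.0494]), array([74., 57.]), np.float64(-0.5), 0.58)
(array([-0.1136,  0.2453]), array([63., 53.]), np.float64(47.0), 0.55)
scene
(array([-0.0004, -0.0444]), array([73., 61.]), np.float64(0.5), 0.79)
(array([0.2092, 0.2198]), array([233., 106.]), np.float64(45.0), 0.72)
wrist
(array([0.1062, 0.1678]), array([19., 53.]), np.float64(16.2), 0.88)
(array([-0.0012,  0.0606]), array([54., 52.]), np.float64(0.1), 0.62)
17.9833
```

View pics/c4.png

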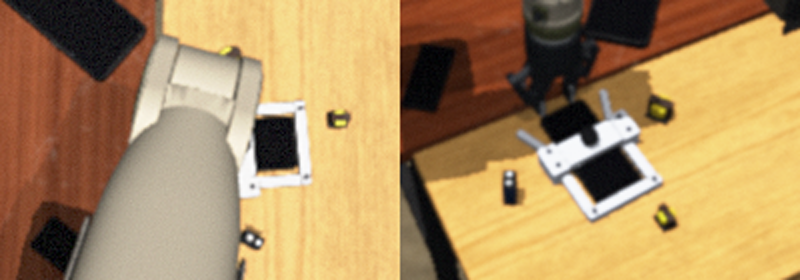

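The phone is under the bar with its leading end near the stop, at (298,145). I press once more to confirm it is seated.

Run:
```python
from meas import *
for i in range(2):
    p,o=hand(0,-.012,0,.0095)
    print(m.move_linear(p,.008,attitude=o,max_force=6),wj(m.current_eef_pos()).round(4),np.round(m.current_wrist_force(),2))
    m.wait(.3);print(wj(m.current_eef_pos()).round(4),np.round(m.current_wrist_force(),2))
p,o=hand(0,.0,0,.0095,.091+.04);m.move_linear(p,.05)
p[2]=.15;m.move_linear(p,.12)
p,o=hand(0,.0,0,.33,.16);m.move_to(p,o)
s,out=phone("wrist");print(*out,sep="\n");cv2.imwrite("pics/w5.png",s["image"])
s2,out=phone("scene");print(*out,sep="\n");cv2.imwrite("pics/s5.png",s2["image"])
# draw expected lane/phone home outline corners
print(w2px(s,np.c_[[jw(a,b) for a in(-.0375,.0375) for b in(-.08,.08)],[.009]*4]).round(),m.current_t())
a=s["image"][170:370,220:420];b=s2["image"][190:310,280:400]
cv2.imwrite("pics/c5.png",np.hstack([cv2.resize(a,(400,400),interpolation=2),cv2.resize(b,(400,400),interpolation=2)]))
```

```text
True [-0.0013  0.0924] [ 0.29 -1.09  0.81]
[-0.0019  0.0928] [-0.04  0.12 -0.83]
True [-0.0022  0.0925] [-0.13 -0.13 -0.29]
[-0.0027  0.0929] [-0.62  0.48 -0.11]
(array([-0.1295,  0.2268]), array([117.,  55.]), np.float64(48.3), 0.82)
(array([0.2075, 0.2212]), array([222., 106.]), np.float64(45.2), 0.82)
(array([0.2074, 0.2203]), array([222., 102.]), np.float64(45.1), 0.88)
(array([-0.1322,  0.2234]), array([121.,  55.]), np.float64(48.5), 0.85)
(array([ 0.0009, -0.044 ]), array([77., 63.]), np.float64(-0.6), 0.77)
(array([ 0.0021, -0.0099]), array([151., 171.]), np.float64(0.6), 0.39)
(array([ 0.0292, -0.1364]), array([37., 23.]), np.float64(54.9), 0.27)
[[294. 310.]
 [291. 211.]
 [343. 310.]
 [346. 211.]] 22.9667
```

View pics/c5.png

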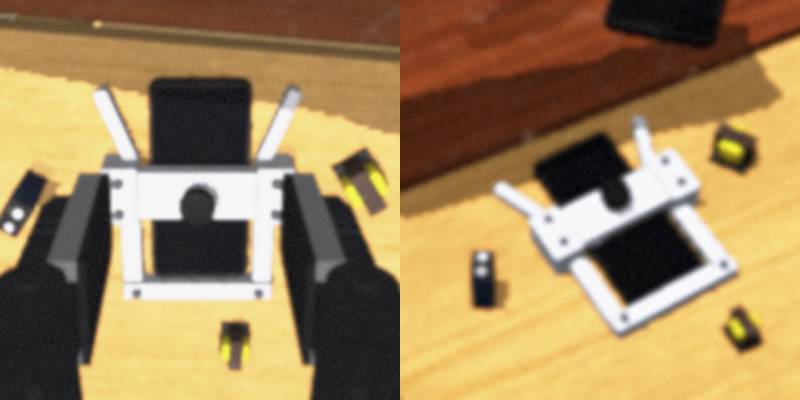

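The phone lies straight between the rails, with its trailing end at row 210 against an expected 211. I check the stop contact in one zoom.

```bash
python3 -c "
import cv2,numpy as np
a=cv2.imread('pics/w5.png')[285:325,275:365];b=cv2.imread('pics/s5.png')[250:294,325:392]
cv2.imwrite('pics/c6.png',np.hstack([cv2.resize(a,(400,300),interpolation=0),cv2.resize(b,(400,300),interpolation=0)]))"
```

```text
(no output)
```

View pics/c6.png

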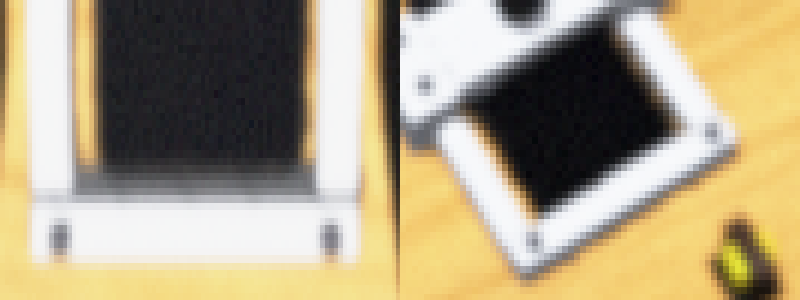

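In the left half, the phone's black edge meets the stop's grey inner face with no wood showing between them, and there are even gaps on both sides. The phone is seated, so I hand in.

```bash
python3 -c "
from station import manip as m
print(m.sign_off(),m.current_t())"
```

```text
the job is handed in; nothing more can be done
the job is handed in; nothing more can be done
```

The phone lies straight between the rails with its leading end against the end stop, the hand is clear, and the job was handed in after about 23 s of robot time; the verdict was not shown.

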